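# Index the sample carousel to its loading line

## Robot

A 6-joint arm with a two-finger parallel gripper is mounted at the origin on the work surface. World frame = base frame: x ahead of the robot, y to its left, z up, the work surface at z = 0. Lengths are in m, angles in degrees, forces in N, time in s.
With the tool pointing down it reaches from about 0.375 to 0.9 m from the base axis. Payload 3.1 kg.
Tool frame: the origin (TCP) lies at the very end of the fingers, on their centre line; the grasp point (between the pads) lies bot.hold_point_z behind it (bot.hold_point_z is the distance from the TCP to the grasp point, in m); z points along the fingers, y is the line along which they close (so a half turn about z gives the same grasp; the last joint's range is limited). The gripper opens to 87 mm and grips with 3 to 60 N. Pads are 19 mm wide; open, the fingers measure 117 mm over their backs; the gripper's body (75 mm by 190 mm) begins 51 mm behind the grasp point.
Start: joints at [62.309, 30.224, 82.088, -0, 67.689, -10.227], TCP at [0.188, 0.596, 0.223] pointing down, gripper open.
Joint ranges: [-176.69, 176.69], [-43.24, 126.21], [12.49, 139.97], [-82, 262], [0, 151.66], [-163.58, 163.58]. Speed limits (degrees/s): [159.86, 159.86, 180, 180, 180, 180].

## Interface

Orientations are given as a 3x3 rotation matrix whose columns are the frame's x, y, z axes.
In Python, from rig import bot gives the robot as it stands.
- The arm moves only by the tool apply_moves, never from a script. Its argument "plan" is one flat list of numbers, 4 for each row, row after row: the shift along the world's x, y, z normalised to -1 to 1, where 1 is 0.05 m, then the turn about the world's z normalised to -1 to 1, where 1 is 10 degrees. A call has 1 to 12 rows; each row shifts and turns the commanded pose from where the row before left it; what a row does not reach is not made up. A row lasts 1/8 s, in which the tool goes at most 62.5 mm and 10.7 degrees, less where a joint would pass 70% of its speed; a pose out of reach is approached as far as the arm can. A call with a number of a shift or a turn outside -1 to 1 is refused whole. A call with a gripper value outside its range is refused whole. "grip" is the closure, from -1 (fully open) to 1 (shut), so that 0 is half open, set as the call begins (left out, the last holds). The fingers move at their own pace and stop on an object; the grip force is fixed at half the most. Time passes only in rows, so rows that do not move let the fingers close. It gives the time, the measured TCP pose, the force, the opening and the grip force at its end, in the units of the state.
- bot.read_state(): the state, without advancing time (a new reading comes with each control period).
- bot.capture(name): name is "scene" or "side" or "wrist"; returns (picture, depth): 400x640x3 uint8, red, green, blue; 400x640 float32, m along the optical axis (not along the pixel's ray), 0 where there is no reading.
- bot.camera_info(name): a dict with "vertical_fov" (degrees; the focal length in pixels is half the picture's height over the tangent of half this angle, whatever the lens; pixels are square), "cx", "cy" (the principal point, pixels), "rvec" (rotation vector, rad) and "tvec" (3), from world to camera coordinates, as OpenCV has them; the wrist camera has in their place "mount" (4x4, takes a point from camera to tool coordinates, whose origin is the TCP and whose axes are the flange's). Camera axes: x right, y down, z forward; pixel columns grow to the right and rows downward; lengths in m; the calibration is good to about 2 mm. A picture is of the moment at which its call begins: read the wrist's pose just before it. camera_info takes no time and is no camera call.
- bot.hand_in(): hands the job in; it is judged then, once.
Trained networks look in the newest picture that a camera, given by its name, has taken for a name from the list of things; names that differ only in an ending like _2 or _b are one class to them, and where a whole thing is asked for, a point or a joint stands for the part that bears it (a point fixed in the world has none). Each returns a list of dicts, best first, with "p" (0 to 1); they miss things now and then, are a little off and sometimes report something else, mostly with a low value. They report only what shows in the picture. A call takes as long as a camera call. They do not tell look-alikes from the thing itself.
- bot.outline_of(camera, target): "mask" (400x640 bool, what is visible of it) and "xy" ([column, row] as shares, 0 to 1, of the picture: columns of its width, rows of its height, amid what is visible of it).
- bot.pinpoint(camera, target): "xy" ([column, row] as shares, 0 to 1, of the picture: columns of its width, rows of its height: a listed point, or the origin of a listed thing).
The state is a dict: "time_s": time; "joint_positions": joint angles; "qvel": joint speeds; "tau": joint torques, N m; "position": TCP position; "tcp_rot": TCP orientation; "force": force on the tool from outside, world axes, zero at the start; "moment": the same for the moment, N m; "opening": opening from 0.0 (shut) to 1.0 (fully open); "grasp_force": force on a finger pad.
Only numpy, scipy, OpenCV 4.12 (cv2) and the standard library are available. Lean on these libraries where they do the work, as an engineer would, in place of code of your own. Each camera call takes 0.05 s, during which the arm holds its last target. There are 200 camera calls.

## Task

Turn the sample carousel round until the red index line on its pale grey rotor lines up with the green target line on the fixed rim, then take your hand away. Do it by gently pushing the black finger post sideways with a fingertip or the outside of the fingers: do not grip the post or lift the rotor off its spindle, do not touch the metal tube tower in its middle, and leave the jars and everything else on the bench alone.

Things in the scene. Friction and masses are not known exactly. Their poses are not given: they have to be found in the camera images.
- carousel: beige round carousel base, fixed to the bench, 236 mm diameter, 38 mm high, with 36 thin dark ticks on its rim. Origin on the turning axis, at bench height; z up. Its yaw varies and does not matter.
- rotor (a joint): angle of the pale grey rotor (160 mm diameter disc with a fluted edge of 164 mm, top face 46 mm above the bench) about the vertical axis, rad, growing anticlockwise from above; 0 when the red line points along the base's x. It turns without end either way, against a light rub (0.12 N m plus slight damping: 2 to 4 N at the post) and stays where it is left. The rotor only rests on its spindle: pulled up it lifts off.
- index_tip (a point): outer end of the rotor's red index line (8 mm wide, painted radially on the disc from 38 to 80 mm from the axis); the point is 83 mm from the axis, 46 mm above the bench, and turns with the rotor.
- target_line (a point): inner end of the green target line: a green bar 8 mm wide and 26 mm long lying radially on the fixed rim, 85 to 111 mm from the axis, top 46 mm above the bench, with a green tab 18 mm wide hanging down outside. The point is 83 mm from the axis, 46 mm above the bench, so it coincides with index_tip when the lines meet. It does not move; where on the rim it sits varies.
- post (a point): middle of the black upright finger post on the rotor disc, 14 mm diameter, 62 mm from the axis, exactly opposite the red line; it stands 36 mm above the disc (from 46 to 82 mm above the bench); point 64 mm above the bench.
- tube_tower: metal tower with six blue-capped tubes and a round top knob in the middle of the rotor, turning with it; within 32 mm of the axis, reaching 102 mm above the bench. Origin on the turning axis at bench height. Not to be touched.
- jar_a_mid (a point): loose specimen jar with a red screw lid, 51 mm diameter, 64 mm tall, standing near the carousel; point at its centre, 32 mm up. Leave it where it is.
- jar_b_mid (a point): loose specimen jar with a red screw lid, 51 mm diameter, 64 mm tall, standing near the carousel; point at its centre, 32 mm up. Leave it where it is.
- jar_c_mid (a point): loose specimen jar with a white screw lid, 51 mm diameter, 64 mm tall, standing near the carousel; point at its centre, 32 mm up. Leave it where it is.
- jar_d_mid (a point): loose specimen jar with a red screw lid, 51 mm diameter, 64 mm tall, standing near the carousel; point at its centre, 32 mm up. Leave it where it is.
- tube_rack: loose black tube rack 100 x 200 x 30 mm with capped tubes reaching 91 mm; origin under its centre. Leave it where it is.
- blue_bin: loose open blue plastic bin 160 x 220 x 100 mm; origin under its centre. Leave it where it is.
- spare_rotor: loose spare rotor with a tube tower, 110 mm diameter, 66 mm tall; origin under its centre. Leave it where it is.
There are look-alikes about, which are no part of the job. Leave any orange or yellow look-alike of the carousel alone.

How it is judged (in metres and radians):
At the end, for the whole second after the job is handed in: The end of the red line is within 5 mm of the end of the green line (both 83 mm from the axis), the rotor is at rest and sits on its spindle (horizontal distance between index_tip and target_line below 0.005 m and velocity of joint rotor between -0.03 and 0.03 rad/s and height (world z) of index_tip below 0.049 m); the robot touches nothing.
It fails at once if the rotor is lifted 6 mm or more off its spindle (height (world z) of index_tip above 0.052 m).
It fails at once if the tube tower is touched (over 1 N) (contact force between tube_tower and anything else above 1 N).
It fails at once if the post is squeezed or the rotor shoved hard (over 25 N) (contact force between the fingers and rotor above 25 N).
It fails at once if a jar, the rack, the bin or the spare rotor is pushed 15 mm or more (distance of any of jar_a_mid, jar_b_mid, jar_c_mid, jar_d_mid, tube_rack, blue_bin, spare_rotor from where it was at the start of the episode above 0.015 m).
It fails at once if a jar is knocked over (angle between any of jar_a_mid, jar_b_mid, jar_c_mid, jar_d_mid's own z axis and vertical above 0.4 rad).
It also fails if it takes over 51 s, if anything falls off the work surface, if the arm or the gripper's body presses on something with over 40 N, if the wrist force passes 120 N, or if a joint passes its speed limit or range.

## Working session

There is one attempt and no reset: what is moved stays moved. The work goes in short steps, Python scripts to look and compute and a tool call to move; the robot and the scene stay as the last step left them, time stands still between calls to the robot, and variables do not carry over. Pictures are saved under pics/ and viewed, at most 10 in all, crops included, and the job is handed in when it is done.

Besides the shell and the picture viewer there is one more tool, called as name(argument=value, ...) on one line, values as JSON. apply_moves: Moves the arm, as the interface text tells. Its arguments: {"type":"object","properties":{"plan":{"type":"array","items":{"type":"number"}},"grip":{"type":"number"}},"required":["plan"]}

```bash
mkdir -p pics
cat > h.py <<'E'
import numpy as np, cv2
from rig import bot
def cam(n):
    c=bot.camera_info(n); f=200/np.tan(np.radians(c["vertical_fov"])/2)
    K=np.array([[f,0,c["cx"]],[0,f,c["cy"]],[0,0,1]])
    if "mount" in c:
        s=bot.read_state(); T=np.eye(4); T[:3,:3]=s["tcp_rot"]; T[:3,3]=s["position"]
        M=T@np.array(c["mount"])
    else:
        R=cv2.Rodrigues(np.array(c["rvec"],float))[0]; M=np.eye(4); M[:3,:3]=R.T; M[:3,3]=-R.T@np.array(c["tvec"]).ravel()
    return K,M
def onplane(K,M,px,z):
    d=M[:3,:3]@np.linalg.solve(K,[px[0],px[1],1]); t=(z-M[2,3])/d[2]; return M[:3,3]+t*d
def proj(K,M,p):
    q=K@(M[:3,:3].T@(np.array(p)-M[:3,3])); return q[:2]/q[2]
def save(n,im): cv2.imwrite("pics/"+n+".png",cv2.cvtColor(im,cv2.COLOR_RGB2BGR))
E
python3 - <<'E'
from h import *
a,_=bot.capture("scene"); 
for t,z in [("carousel",0),("index_tip",.046),("target_line",.046),("post",.064),("jar_a_mid",.032),("jar_c_mid",.032),("tube_rack",0),("blue_bin",0),("spare_rotor",0)]:
    K,M=cam("scene")
    for d in bot.pinpoint("scene",t):
        px=np.array(d["xy"])*[640,400]; print(t,round(d["p"],2),px.round(),onplane(K,M,px,z).round(3))
b,_=bot.capture("side"); save("a",a); save("b",b)
print(bot.read_state()["time_s"],bot.hold_point_z)
E
```

```text
carousel 0.83 [315. 219.] [0.558 0.007 0.   ]
carousel 0.75 [352. 169.] [ 0.3   -0.152  0.   ]
carousel 0.75 [404. 224.] [0.294 0.18  0.   ]
carousel 0.58 [469. 283.] [0.266 0.477 0.   ]
index_tip 0.91 [331. 166.] [ 0.389 -0.168  0.046]
index_tip 0.85 [387. 227.] [0.383 0.188 0.046]
index_tip 0.8 [328. 203.] [ 0.5   -0.005  0.046]
index_tip 0.64 [450. 290.] [0.364 0.484 0.046]
target_line 0.41 [287. 215.] [ 0.65  -0.024  0.046]
post 0.97 [366. 151.] [ 0.233 -0.158  0.064]
post 0.95 [489. 263.] [0.203 0.475 0.064]
post 0.88 [418. 204.] [0.236 0.169 0.064]
post 0.78 [298. 219.] [0.635 0.026 0.064]
jar_a_mid 0.51 [334. 255.] [0.593 0.195 0.032]
jar_c_mid 0.5 [297. 183.] [ 0.541 -0.16   0.032]
tube_rack 0.91 [243. 139.] [ 0.601 -0.541  0.   ]
blue_bin 0.86 [409. 335.] [0.539 0.524 0.   ]
spare_rotor 0.68 [310. 134.] [ 0.337 -0.43   0.   ]
0.55 0.0187
```

View pics/a.png

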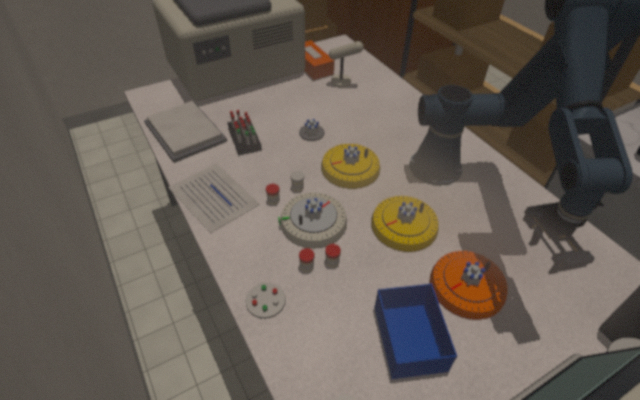

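View pics/b.png

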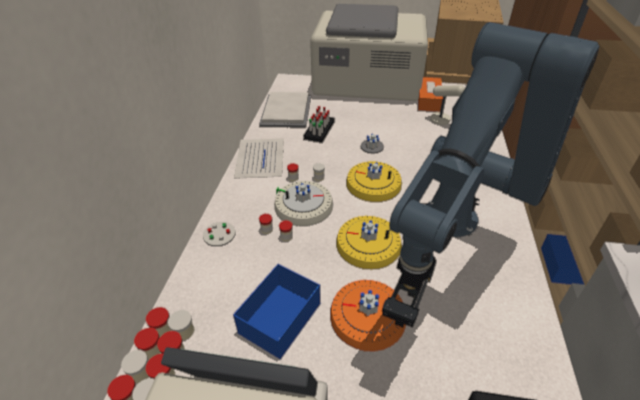

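The candidates in the scene picture are beige/pale grey at (315,219), yellow at (352,167) and (404,222), and orange at (469,283). The beige one matches the description: pale grey rotor, and a green tab at (284,218). I'll confirm it in an enlarged crop.

Run:
```python
from h import *
a=cv2.imread("pics/a.png"); cv2.imwrite("pics/c.png",cv2.resize(a[155:280,235:405],None,fx=4.5,fy=4.5,interpolation=cv2.INTER_CUBIC))
print(np.round(bot.camera_info("wrist")["mount"],3),bot.camera_info("wrist")["vertical_fov"]); print(np.round(bot.read_state()["tcp_rot"],2))
```

```text
[[-0.    -0.968 -0.25   0.068]
 [ 1.    -0.    -0.    -0.001]
 [ 0.    -0.25   0.968 -0.161]
 [ 0.     0.     0.     1.   ]] 62.191421572695596
[[-0.95  0.3  -0.  ]
 [ 0.3   0.95  0.  ]
 [ 0.    0.   -1.  ]]
```

View pics/c.png

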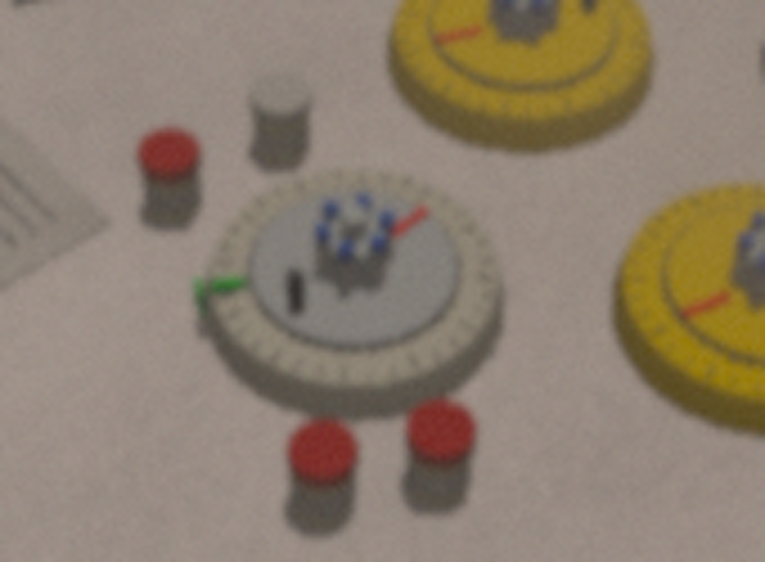

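The crop confirms it: beige base, pale grey rotor, red line upper right at (410,222), green tab at (215,290) and post at (296,292). Next I'll move the wrist camera over it.

apply_moves(plan=[0.59,-0.97,0,0,0.59,-0.97,0,0,0.59,-0.97,0,0,0.59,-0.97,0,0,0.59,-0.97,0,0,0.59,-0.97,0,0,0.59,-0.97,0,0,0.59,-0.97,0,0,0.59,-0.97,0,0,0.59,-0.97,0,0,0.59,-0.97,0,0,0.59,-0.97,0,0], grip=1)

```text
time_s: 2.05
position: [0.5425, 0.0124, 0.2228]
tcp_rot: [[-0.954, 0.3, 0.001], [0.3, 0.954, 0.0], [-0.001, 0.0, -1.0]]
force: [0.7, 0.5, -0.2]
opening: 0.006
grasp_force: 0.0
```

apply_moves(plan=[0,0,0,0,0,0,0,0,0,0,0,0,0,0,0,0])

```text
time_s: 2.55
position: [0.5408, 0.0155, 0.2227]
tcp_rot: [[-0.954, 0.298, -0.0], [0.298, 0.954, 0.0], [0.0, 0.0, -1.0]]
force: [-0.1, -0.2, 0.5]
opening: 0.005
grasp_force: 0.0
```

```bash
cat > m.py <<'E'
from h import *
import sys
from scipy.optimize import least_squares
K,M=cam("wrist"); im,dp=bot.capture("wrist"); save(sys.argv[1],im)
h=cv2.cvtColor(im,cv2.COLOR_RGB2HSV).astype(int); H,S,V=h[...,0],h[...,1],h[...,2]
c0=np.array([0.558,0.007]) if len(sys.argv)<4 else np.array([float(sys.argv[2]),float(sys.argv[3])])
for t,z in [("carousel",0),("tube_tower",0),("index_tip",.046),("target_line",.046),("post",.064),("jar_a_mid",.032),("jar_c_mid",.032)]:
    for d in bot.pinpoint("wrist",t)[:3]:
        px=np.array(d["xy"])*[640,400]; print(t,round(d["p"],2),px.round(1),onplane(K,M,px,z).round(4))
def pts(mask,z):
    ys,xs=np.nonzero(mask); return np.array([onplane(K,M,(x,y),z)[:2] for x,y in zip(xs,ys)]).reshape(-1,2)
for n,mk,lo,hi in [("red",((H<8)|(H>172))&(S>110)&(V>50),.03,.083),("green",(H>45)&(H<80)&(S>110)&(V>30),.083,.112)]:
    p=pts(mk,.046); r=np.hypot(*(p-c0).T); p=p[(r>lo)&(r<hi)]; r=np.hypot(*(p-c0).T)
    if len(p): 
        q=p-c0; a=np.degrees(np.arctan2(*(q/r[:,None]).mean(0)[::-1])); 
        e=p.mean(0); d=np.linalg.svd(p-e)[2][0]; print(n,len(p),"r",r.min().round(3),r.max().round(3),"angle",a.round(2),"mean",e.round(4),"dir",np.degrees(np.arctan2(d[1],d[0])).round(1))
s=bot.read_state(); print(s["time_s"],np.round(s["position"],4),np.round(s["tcp_rot"],3).tolist(),np.round(s["joint_positions"],1),s["opening"],np.round(s["force"],1))
E
python3 m.py w1
```

```text
carousel 0.71 [328.2 197.3] [0.5681 0.0182 0.    ]
carousel 0.67 [88.9 12.3] [ 0.3038 -0.162   0.    ]
tube_tower 0.8 [325.3 199.5] [0.5696 0.0141 0.    ]
tube_tower 0.74 [94.6 10. ] [ 0.3036 -0.1554  0.    ]
index_tip 0.91 [281.4 141.4] [ 0.4876 -0.0079  0.046 ]
index_tip 0.86 [84.9 89.9] [ 0.3843 -0.1734  0.046 ]
jar_c_mid 0.7 [161.7 222.5] [ 0.5326 -0.1658  0.032 ]
red 281 r 0.03 0.068 angle -169.19 mean [ 0.5097 -0.0024] dir 15.8
2.95 [0.5415 0.0143 0.2226] [[-0.954, 0.3, 0.0], [0.3, 0.954, -0.0], [-0.0, -0.0, -1.0]] [-10.3  23.8  94.1  -0.   62.1 -82.9] 0.005807761372272713 [-0.1 -0.7 -0.1]
```

View pics/w1.png

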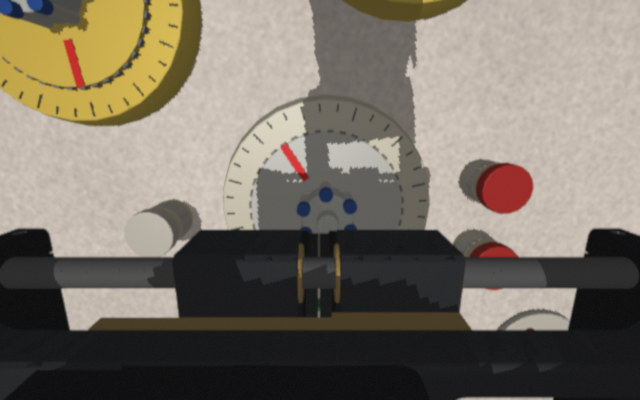

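The wrist view shows the beige carousel centred near (327,197) with its red line at (281,145) to (306,178). The gripper hides the far half, so I'll shift away from the base to see all of it.

apply_moves(plan=[0.6,-0.2,0.4,0,0.6,-0.2,0.4,0,0.6,0,0.4,0,0.4,0,0,0,0,0,0,0,0,0,0,0,0,0,0,0])

```text
time_s: 3.82
position: [0.6504, -0.0057, 0.2822]
tcp_rot: [[-0.954, 0.3, -0.002], [0.3, 0.954, 0.0], [0.002, -0.0, -1.0]]
force: [-0.3, -0.7, -0.4]
opening: 0.007
grasp_force: 0.0
```

```bash
python3 m.py w2 0.568 0.016
```

```text
carousel 0.57 [313.6 101.8] [0.5655 0.0135 0.    ]
carousel 0.5 [212.3 203.1] [ 0.6513 -0.1609  0.    ]
tube_tower 0.9 [316.7 101.4] [0.5662 0.0174 0.    ]
index_tip 0.74 [272.3  37.1] [ 0.4891 -0.009   0.046 ]
target_line 0.71 [310.5 174.1] [ 0.6464 -0.0155  0.046 ]
target_line 0.36 [461.8 156.6] [0.6807 0.1635 0.046 ]
post 0.94 [344.8 151.9] [0.6311 0.0308 0.064 ]
jar_a_mid 0.84 [466.9  78.4] [0.5958 0.1925 0.032 ]
jar_c_mid 0.77 [161.2 120.6] [ 0.5325 -0.1683  0.032 ]
red 261 r 0.039 0.08 angle -162.22 mean [ 0.5114 -0.0021] dir 15.9
green 106 r 0.087 0.11 angle -19.2 mean [ 0.6609 -0.0164] dir -21.0
4.225 [ 0.6515 -0.0058  0.2826] [[-0.954, 0.3, 0.0], [0.3, 0.954, -0.0], [-0.0, 0.0, -1.0]] [-10.3  29.1  74.   -0.   76.9 -82.9] 0.0008196264424422861 [-0.2 -1.   0.1]
```

View pics/w2.png

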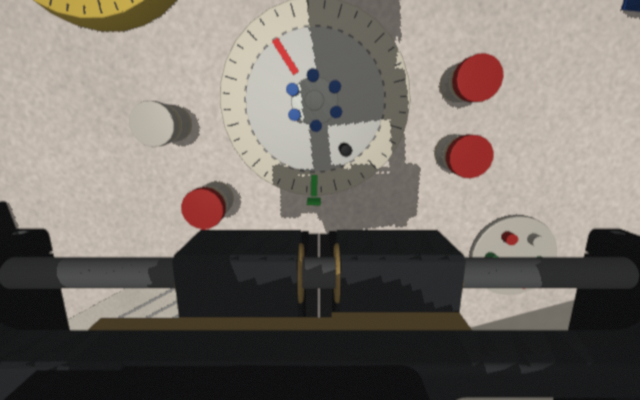

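From this view: jars at (470,155), (477,78), (204,207) and (155,122), post at (345,150), green line at (314,187), red line at (277,42). The centre is about (0.568, 0.0155), with the post at about 16.5° and green at about −19°. The rotor needs about +144.5° (anticlockwise). I'll turn the tool and bring it down behind the post.

apply_moves(plan=[-0.1,0.02,0,-1,-0.1,0.02,0,-1,-0.1,0.02,0,-1,-0.1,0.02,0,-1,0,0,0,-1,0,0,0,-1,0,0,0,-1,0,0,0,-1,0,0,0,-1,0,0,0,-1,0,0,0,-1,0,0,0,-1])

```text
time_s: 5.72
position: [0.6315, -0.0018, 0.2826]
tcp_rot: [[0.741, 0.672, -0.0], [0.672, -0.741, -0.0], [-0.0, 0.0, -1.0]]
force: [-0.2, 0.4, 0.7]
opening: 0.001
grasp_force: 0.0
```

apply_moves(plan=[0,0,-0.4,-1,0,0,-0.6,-1,0,0,-0.6,-0.6,0,0,-0.6,0,0,0,-0.5,0,0,0,0,0,0,0,0,0,0,0,0,0])

```text
time_s: 6.72
position: [0.6326, -0.002, 0.1491]
tcp_rot: [[0.959, 0.285, 0.003], [0.285, -0.959, -0.001], [0.003, 0.001, -1.0]]
force: [0.8, 0.0, -0.2]
opening: 0.004
grasp_force: 0.0
```

```bash
python3 m.py w3 0.568 0.0155
```

```text
carousel 0.38 [332.8 189.6] [ 0.6368 -0.016   0.    ]
target_line 0.71 [332.2 187.2] [ 0.6475 -0.0102  0.046 ]
post 0.73 [273.7 204.7] [0.625  0.0307 0.064 ]
jar_a_mid 0.83 [ 85.  168.9] [0.6006 0.1933 0.032 ]
green 284 r 0.087 0.111 angle -18.5 mean [ 0.662 -0.016] dir 161.4
7.125 [ 0.6315 -0.0018  0.1477] [[0.959, 0.285, 0.0], [0.285, -0.959, -0.0], [0.0, 0.0, -1.0]] [-10.3  35.7  85.   -0.   59.2  63.2] 0.0036161480366494196 [-0.2 -0.3 -0.4]
```

View pics/w3.png

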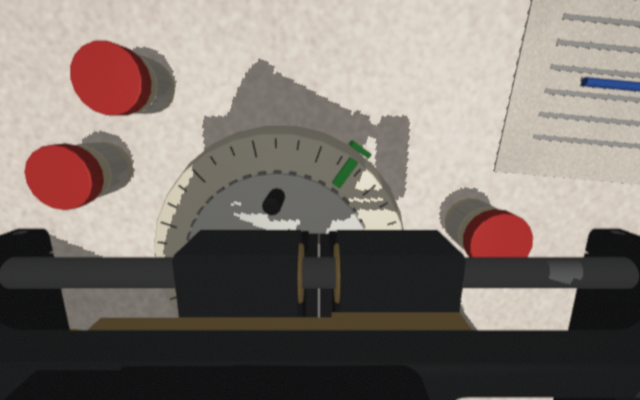

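The view agrees with the earlier one: post at (274,200), green at (345,172), and about 11 mm of free gap behind the post. I'll descend and compute the arc rows.

apply_moves(plan=[0,0,-0.5,0,0,0,-0.5,0,0,0,-0.4,0,0,0,-0.3,0,0,0,-0.1,0,0,0,0,0,0,0,0,0])

```text
time_s: 8.0
position: [0.6322, -0.0019, 0.0583]
tcp_rot: [[0.959, 0.285, 0.002], [0.285, -0.959, -0.0], [0.001, 0.001, -1.0]]
force: [-0.8, -0.5, 0.1]
opening: 0.006
grasp_force: 0.0
```

```bash
cat > arc.py <<'E'
import numpy as np,sys
# arc.py start x y, yawx, steps(deg): rows along circle R=.0658 about c; aims at the ideal path, carrying rounding
def arc(p,yaw,phis,c=(0.568,0.0155),R=.0658,lag=19.5):
    p=np.array(p,float); out=[]
    for f in phis:
        a=np.radians(f); t=np.array(c)+R*np.array([np.cos(a),np.sin(a)])
        d=np.round((t-p)/.05,2); w=round((f+lag-yaw)/10,2); p=p+d*.05; yaw+=w*10
        out+=[float(d[0]),float(d[1]),0,w]
    for i in range(0,len(out),48): print(out[i:i+48])
    print(p.round(4),yaw)
E
python3 - <<'E'
from arc import *
from h import *
s=bot.read_state(); p=s["position"]; R=np.array(s["tcp_rot"]); y=np.degrees(np.arctan2(R[1,0],R[0,0])); print(np.round(p,4),y,s["time_s"],np.round(s["force"],1))
st=[1.5]*8+[2,2.5,3,3.5]+[4]*24+[3,2.5,2,1.5,1,1]
f=-15+np.cumsum(st); print(f[-1]); arc(p[:2],y,f)
E
```

```text
[ 0.6322 -0.0019  0.0583] 16.537593290386173 8.0 [-0.8 -0.5  0.1]
115.0
[-0.0, 0.04, 0, np.float64(-1.05), 0.0, 0.03, 0, np.float64(0.15), 0.01, 0.04, 0, np.float64(0.15), 0.01, 0.03, 0, np.float64(0.15), 0.0, 0.04, 0, np.float64(0.15), 0.0, 0.03, 0, np.float64(0.15), 0.01, 0.04, 0, np.float64(0.15), 0.0, 0.03, 0, np.float64(0.15), 0.0, 0.05, 0, np.float64(0.2), 0.0, 0.05, 0, np.float64(0.25), -0.0, 0.07, 0, np.float64(0.3), -0.01, 0.08, 0, np.float64(0.35)]
[-0.02, 0.09, 0, np.float64(0.4), -0.02, 0.09, 0, np.float64(0.4), -0.03, 0.09, 0, np.float64(0.4), -0.03, 0.08, 0, np.float64(0.4), -0.04, 0.09, 0, np.float64(0.4), -0.05, 0.08, 0, np.float64(0.4), -0.05, 0.07, 0, np.float64(0.4), -0.06, 0.07, 0, np.float64(0.4), -0.06, 0.07, 0, np.float64(0.4), -0.06, 0.07, 0, np.float64(0.4), -0.07, 0.06, 0, np.float64(0.4), -0.08, 0.05, 0, np.float64(0.4)]
[-0.08, 0.05, 0, np.float64(0.4), -0.08, 0.04, 0, np.float64(0.4), -0.08, 0.04, 0, np.float64(0.4), -0.09, 0.03, 0, np.float64(0.4), -0.09, 0.03, 0, np.float64(0.4), -0.09, 0.01, 0, np.float64(0.4), -0.09, 0.02, 0, np.float64(0.4), -0.09, 0.0, 0, np.float64(0.4), -0.09, 0.0, 0, np.float64(0.4), -0.09, -0.0, 0, np.float64(0.4), -0.09, -0.02, 0, np.float64(0.4), -0.09, -0.01, 0, np.float64(0.4)]
[-0.07, -0.02, 0, np.float64(0.3), -0.05, -0.02, 0, np.float64(0.25), -0.05, -0.02, 0, np.float64(0.2), -0.03, -0.01, 0, np.float64(0.15), -0.02, -0.01, 0, np.float64(0.1), -0.02, -0.01, 0, np.float64(0.1)]
[0.5402 0.0751] 134.53759329038616
```

apply_moves(plan=[0,0.04,0,0,0,0.03,0,0,0.01,0.04,0,0,0.01,0.03,0,0,0,0.04,0,0,0,0.03,0,0,0.01,0.04,0,0,0,0.03,0,0,0,0.05,0,0.2,0,0.05,0,0.25,0,0.07,0,0.3,-0.01,0.08,0,0.35])

```text
time_s: 9.5
position: [0.6327, 0.0239, 0.0575]
tcp_rot: [[0.885, 0.465, 0.0], [0.465, -0.885, -0.001], [-0.0, 0.001, -1.0]]
force: [-0.7, -2.2, 0.6]
opening: 0.005
grasp_force: 1.0
```

```bash
python3 m.py w4 0.568 0.0155 | grep -v jar
```

```text
tube_tower 0.41 [116.4  35.8] [0.6776 0.1844 0.    ]
green 436 r 0.094 0.111 angle -17.55 mean [ 0.6671 -0.0159] dir 147.1
9.9 [0.6325 0.0245 0.0575] [[0.887, 0.462, -0.0], [0.462, -0.887, -0.0], [-0.0, 0.0, -1.0]] [-7.9 42.9 87.7 -0.  49.3 54.6] 0.003424543011061253 [-0.2 -1.  -0.5]
```

apply_moves(plan=[-0.02,0.09,0,0.4,-0.02,0.09,0,0.4,-0.03,0.09,0,0.4,-0.03,0.08,0,0.4,-0.04,0.09,0,0.4,-0.05,0.08,0,0.4,-0.05,0.07,0,0.4,-0.06,0.07,0,0.4,-0.06,0.07,0,0.4,-0.06,0.07,0,0.4,-0.07,0.06,0,0.4,-0.08,0.05,0,0.4])

```text
time_s: 11.4
position: [0.6057, 0.0699, 0.058]
tcp_rot: [[0.248, 0.969, 0.004], [0.969, -0.248, -0.0], [0.001, 0.004, -1.0]]
force: [1.9, -1.3, -0.1]
opening: 0.008
grasp_force: 1.1
```

```bash
python3 m.py w5 0.568 0.0155 | grep -v jar
```

```text
green 19 r 0.109 0.111 angle -7.23 mean [0.6778 0.0016] dir -73.2
11.8 [0.6047 0.0702 0.0578] [[0.25, 0.968, 0.001], [0.968, -0.25, 0.0], [0.0, 0.001, -1.0]] [-3.9 41.6 91.5  0.  46.8 10.6] 0.003866210471788086 [ 1.4 -0.7  1.9]
```

View pics/w5.png

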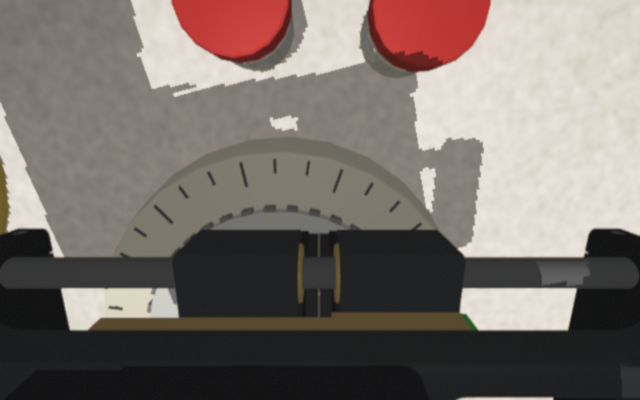

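The wrist picture at this stage shows the post hidden behind the gripper at about (315,260) and the jars well clear. The contact force is about 2 N. I'll continue the arc.

apply_moves(plan=[-0.08,0.05,0,0.4,-0.08,0.04,0,0.4,-0.08,0.04,0,0.4,-0.09,0.03,0,0.4,-0.09,0.03,0,0.4,-0.09,0.01,0,0.4,-0.09,0.02,0,0.4,-0.09,0,0,0.4,-0.09,0,0,0.4,-0.09,0,0,0.4,-0.09,-0.02,0,0.4,-0.09,-0.01,0,0.4])

```text
time_s: 13.3
position: [0.5528, 0.0797, 0.0579]
tcp_rot: [[-0.554, 0.833, 0.003], [0.833, 0.554, 0.0], [-0.002, 0.002, -1.0]]
force: [2.3, -0.3, -0.2]
opening: 0.006
grasp_force: 1.1
```

apply_moves(plan=[-0.07,-0.02,0,0.3,-0.05,-0.02,0,0.25,-0.05,-0.02,0,0.2,-0.03,-0.01,0,0.15,-0.02,-0.01,0,0.1,-0.02,-0.01,0,0.1,0,0,0,0])

```text
time_s: 14.18
position: [0.5393, 0.0752, 0.0575]
tcp_rot: [[-0.701, 0.713, -0.0], [0.713, 0.701, 0.0], [0.0, -0.0, -1.0]]
force: [1.7, -0.4, 0.8]
opening: 0.006
grasp_force: 0.9
```

Run:
```python
from h import *
a,_=bot.capture("scene")
K,M=cam("scene")
for t,z in [("index_tip",.046),("post",.064),("target_line",.046)]:
    for d in bot.pinpoint("scene",t):
        px=np.array(d["xy"])*[640,400]; print(t,round(d["p"],2),px.round(),onplane(K,M,px,z).round(3))
b,_=bot.capture("side")
K,M=cam("side")
for t,z in [("index_tip",.046),("post",.064),("target_line",.046)]:
    for d in bot.pinpoint("side",t):
        px=np.array(d["xy"])*[640,400]; print(t,round(d["p"],2),px.round(),onplane(K,M,px,z).round(3))
q=cv2.resize(a[155:280,235:405],None,fx=3.5,fy=3.5); r=cv2.resize(b[140:265,225:360],None,fx=3.5,fy=3.5)
save("d",np.vstack([q[:,:470],r[:,:470]]) [:, :470] if 0 else q)
s=bot.read_state(); print(s["time_s"],np.round(s["position"],4),np.round(s["tcp_rot"],3).tolist(),np.round(s["force"],1))
```

```text
index_tip 0.95 [291. 206.] [ 0.621 -0.053  0.046]
index_tip 0.85 [389. 230.] [0.383 0.204 0.046]
post 0.95 [366. 151.] [ 0.235 -0.16   0.064]
post 0.79 [418. 204.] [0.238 0.17  0.064]
post 0.66 [327. 211.] [0.531 0.042 0.064]
post 0.57 [490. 267.] [0.21  0.488 0.064]
target_line 0.51 [287. 219.] [ 0.661 -0.009  0.046]
index_tip 0.97 [359. 172.] [ 0.367 -0.176  0.046]
index_tip 0.75 [292. 187.] [ 0.624 -0.039  0.046]
index_tip 0.74 [347. 233.] [0.373 0.186 0.046]
index_tip 0.7 [342. 304.] [0.357 0.482 0.046]
post 0.89 [310. 201.] [0.533 0.055 0.064]
post 0.82 [389. 175.] [ 0.239 -0.147  0.064]
post 0.63 [386. 232.] [0.24  0.177 0.064]
post 0.62 [388. 305.] [0.219 0.478 0.064]
14.575 [0.5394 0.0752 0.0575] [[-0.701, 0.713, -0.0], [0.713, 0.701, 0.0], [0.0, -0.0, -1.0]] [2.2 0.2 1.3]
```

View pics/d.png

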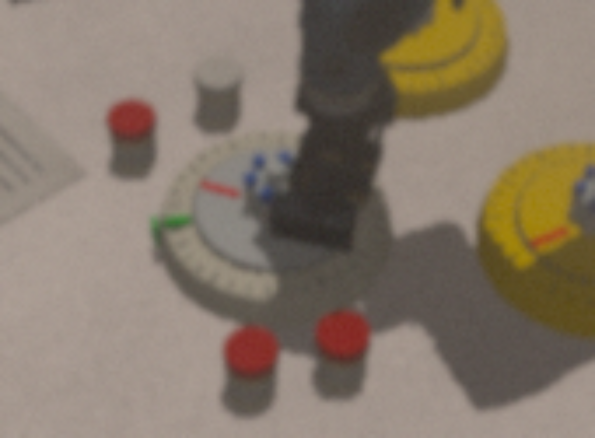

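The scene view shows the red line at (220,188) in the crop, approaching green at (172,222); it tracks as predicted, with about 26° to go.

Run:
```python
from arc import *
from h import *
s=bot.read_state(); p=s["position"]; R=np.array(s["tcp_rot"]); y=np.degrees(np.arctan2(R[1,0],R[0,0])); print(y)
arc(p[:2],y,115.5+np.cumsum([1.5,2.5]+[3]*5+[2,1.5,1,1,.7]))
```

```text
134.53601575172735
[-0.02, -0.02, 0, np.float64(0.2), -0.06, -0.03, 0, np.float64(0.25), -0.05, -0.03, 0, np.float64(0.3), -0.06, -0.04, 0, np.float64(0.3), -0.06, -0.04, 0, np.float64(0.3), -0.05, -0.05, 0, np.float64(0.3), -0.05, -0.05, 0, np.float64(0.3), -0.03, -0.03, 0, np.float64(0.2), -0.03, -0.02, 0, np.float64(0.15), -0.01, -0.02, 0, np.float64(0.1), -0.02, -0.02, 0, np.float64(0.1), -0.01, -0.01, 0, np.float64(0.07)]
[0.5169 0.0572] 160.23601575172734
```

apply_moves(plan=[-0.02,-0.02,0,0.2,-0.06,-0.03,0,0.25,-0.05,-0.03,0,0.3,-0.06,-0.04,0,0.3,-0.06,-0.04,0,0.3,-0.05,-0.05,0,0.3,-0.05,-0.05,0,0.3,-0.03,-0.03,0,0.2,-0.03,-0.02,0,0.15,-0.01,-0.02,0,0.1,-0.02,-0.02,0,0.1,-0.01,-0.01,0,0.07])

```text
time_s: 16.08
position: [0.5168, 0.0572, 0.0575]
tcp_rot: [[-0.941, 0.337, -0.0], [0.337, 0.941, 0.0], [0.0, -0.0, -1.0]]
force: [1.2, 1.4, 2.0]
opening: 0.005
grasp_force: 1.1
```

apply_moves(plan=[0,0,0,0,0,0,0,0,0.05,0.14,0,0,0.05,0.14,0,0,0,0,0,0,0,0,0.5,0,0,0,0.8,0,0.4,-0.3,0.8,0,0.6,-0.4,0.9,0,0.8,-0.4,0.8,0,0.8,-0.2,0.6,0,0,0,0,0])

```text
time_s: 17.58
position: [0.656, 0.0047, 0.2804]
tcp_rot: [[-0.941, 0.339, 0.008], [0.339, 0.941, -0.002], [-0.008, 0.001, -1.0]]
force: [-0.4, 1.2, -0.8]
opening: 0.004
grasp_force: 0.0
```

apply_moves(plan=[0,0,0,0,0,0,0,0,0,0,0,0])

```text
time_s: 17.95
position: [0.6507, 0.0067, 0.2765]
tcp_rot: [[-0.941, 0.338, -0.003], [0.338, 0.941, 0.0], [0.003, -0.001, -1.0]]
force: [-0.1, -1.2, 0.9]
opening: 0.007
grasp_force: 0.0
```

```bash
python3 m.py w6 0.568 0.0155
python3 - <<'E'
import cv2
a=cv2.imread("pics/w6.png"); cv2.imwrite("pics/w6c.png",cv2.resize(a[0:240,180:480],None,fx=2.4,fy=2.4,interpolation=cv2.INTER_CUBIC))
E
```

```text
carousel 0.94 [306.2 102.8] [0.5646 0.02   0.    ]
tube_tower 0.75 [300.2 105.7] [0.5654 0.0116 0.    ]
tube_tower 0.37 [151.9 130.5] [ 0.5294 -0.1796  0.    ]
index_tip 0.6 [296.1 176.8] [ 0.6426 -0.0199  0.046 ]
target_line 0.58 [303.4 179.3] [ 0.6484 -0.0127  0.046 ]
post 0.64 [151.  129.8] [ 0.5368 -0.1498  0.064 ]
jar_a_mid 0.67 [454.1  76.5] [0.5966 0.191  0.032 ]
jar_a_mid 0.41 [305.3 177.2] [ 0.6489 -0.0111  0.032 ]
jar_c_mid 0.64 [151.6 130.6] [ 0.5336 -0.1648  0.032 ]
jar_c_mid 0.51 [301.7 108.5] [0.5705 0.0134 0.032 ]
red 225 r 0.039 0.081 angle -25.69 mean [ 0.622  -0.0104] dir -24.2
green 110 r 0.086 0.11 angle -18.85 mean [ 0.6608 -0.0162] dir -18.3
18.35 [0.652  0.0062 0.2776] [[-0.941, 0.338, 0.0], [0.338, 0.941, -0.0], [-0.0, -0.0, -1.0]] [ -9.3  29.4  74.2  -0.   76.3 -79.5] 0.003605474798790789 [-0.3 -0.2  0.1]
```

View pics/w6c.png

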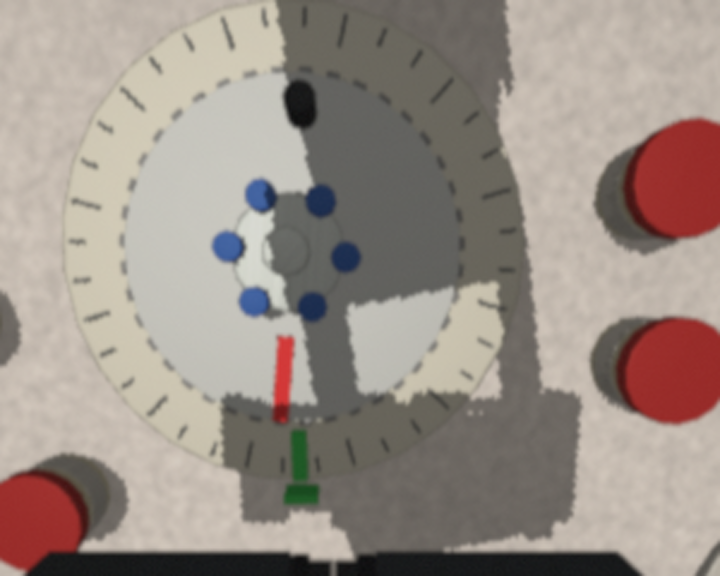

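In the crop the red tip at (281,421) sits left of the green end at (299,429), about 8.6 mm or 6.2° short. I'll go back behind the post and push that last bit.

apply_moves(plan=[-0.7,0.3,0,0.3,-0.7,0.4,0,0.33,-0.7,0.4,0,0,-0.5,0.2,0,0,0,0,-0.8,0,0,0,-1,0,0,0,-1,0,0,0,-0.8,0,0,0,-0.5,0,0,0,-0.3,0,0,0,0,0,0,0,0,0])

```text
time_s: 19.85
position: [0.523, 0.0711, 0.0585]
tcp_rot: [[-0.973, 0.233, 0.002], [0.233, 0.973, -0.0], [-0.002, 0.0, -1.0]]
force: [0.2, -0.0, 0.2]
opening: 0.007
grasp_force: 0.0
```

Run:
```python
from h import *
s=bot.read_state(); p=np.array(s["position"]); R=np.array(s["tcp_rot"]); print(s["time_s"],p.round(4),np.degrees(np.arctan2(R[1,0],R[0,0])),np.round(s["force"],1),((np.array([.5128,.0513])-p[:2])/.05).round(3))
```

```text
19.85 [0.523  0.0711 0.0585] 166.53913885024906 [ 0.2 -0.   0.2] [-0.203 -0.396]
```

apply_moves(plan=[-0.03,-0.06,0,0,-0.03,-0.06,0,0,-0.03,-0.06,0,0,-0.03,-0.05,0,0,-0.02,-0.05,0,0,-0.02,-0.04,0,0,-0.02,-0.04,0,0,-0.01,-0.02,0,0,0,-0.015,0,0,0,0,0,0,0,0,0,0])

```text
time_s: 21.22
position: [0.5122, 0.0515, 0.0575]
tcp_rot: [[-0.973, 0.233, -0.001], [0.233, 0.973, 0.0], [0.001, -0.0, -1.0]]
force: [-0.4, 1.5, 0.8]
opening: 0.011
grasp_force: 0.9
```

apply_moves(plan=[0.03,0.14,0,0,0.03,0.14,0,0,0,0,0,0,0,0,0.5,0,0,0,0.8,0,0.4,-0.3,0.8,0,0.6,-0.4,0.9,0,0.8,-0.4,0.8,0,0.8,-0.2,0.6,0,0,0,0,0,0,0,0,0,0,0,0,0])

```text
time_s: 22.72
position: [0.6434, 0.0011, 0.2759]
tcp_rot: [[-0.973, 0.232, -0.004], [0.232, 0.973, 0.001], [0.004, -0.0, -1.0]]
force: [0.9, -0.3, -0.4]
opening: 0.004
grasp_force: 0.0
```

apply_moves(plan=[0,0,0,0,0,0,0,0,0,0,0,0])

```text
time_s: 23.1
position: [0.6453, 0.0006, 0.2775]
tcp_rot: [[-0.973, 0.233, -0.0], [0.233, 0.973, -0.0], [0.0, -0.0, -1.0]]
force: [-0.5, -0.2, -1.3]
opening: 0.001
grasp_force: 0.0
```

```bash
python3 m.py w7 0.568 0.0155
python3 - <<'E'
import cv2
a=cv2.imread("pics/w7.png"); cv2.imwrite("pics/w7c.png",cv2.resize(a[0:240,180:480],None,fx=2.4,fy=2.4,interpolation=cv2.INTER_CUBIC))
E
```

```text
carousel 0.75 [314.9 105.8] [0.565  0.0142 0.    ]
carousel 0.73 [319.2  47.4] [0.4997 0.0354 0.    ]
tube_tower 0.88 [316.  109.6] [0.5698 0.0145 0.    ]
index_tip 0.7 [310.8 177.6] [ 0.6458 -0.01    0.046 ]
target_line 0.76 [309.8 179.5] [ 0.6478 -0.0116  0.046 ]
post 0.64 [320.5  46.4] [0.5106 0.0341 0.064 ]
post 0.39 [467.5  93. ] [0.5924 0.1772 0.064 ]
jar_a_mid 0.92 [469.7  96.6] [0.5982 0.193  0.032 ]
jar_c_mid 0.98 [161.  115.6] [ 0.5343 -0.166   0.032 ]
red 228 r 0.039 0.08 angle -19.55 mean [ 0.6241 -0.0044] dir -18.8
green 102 r 0.086 0.11 angle -18.97 mean [ 0.6608 -0.0164] dir -18.5
23.5 [6.455e-01 4.000e-04 2.776e-01] [[-0.973, 0.233, 0.0], [0.233, 0.973, 0.0], [-0.0, 0.0, -1.0]] [ -9.9  28.9  75.2   0.   75.9 -86.4] 0.004508154006335993 [-0.2 -0.7  0.5]
```

View pics/w7c.png

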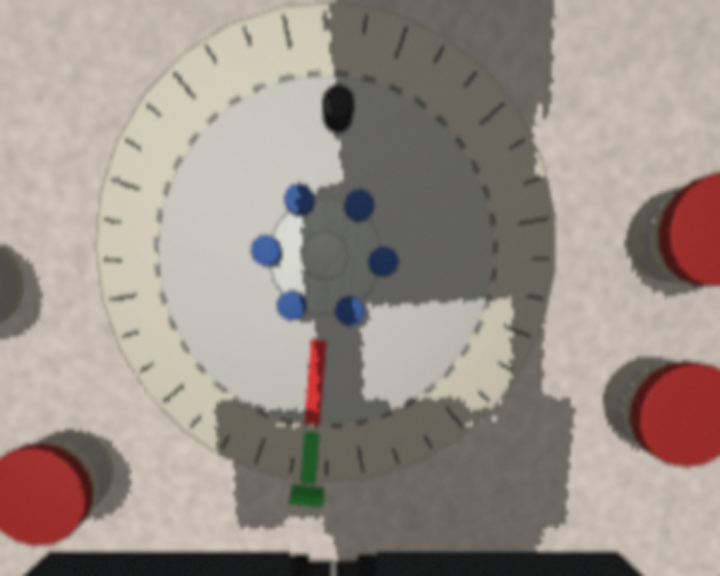

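The red line (313,422) and the green line (311,434) are now in line, within about 1 mm. The hand is clear and the rotor is at rest.

```bash
python3 -c "
from rig import bot
print(bot.hand_in())"
```

```text
the job is handed in; nothing more can be done
None
```

The job is handed in: the red line meets the green line to within about 1 mm in the last wrist-camera view, and the hand was well clear. The hand-in call returned no verdict.

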